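# Pack the amber glass set into its foam tray

## Robot

A 6-joint arm with a two-finger parallel gripper is mounted at the origin on the work surface. World frame = base frame: x ahead of the robot, y to its left, z up, the work surface at z = 0. Lengths are in m, angles in rad, forces in N, time in s.
With the tool pointing down it reaches from about 0.375 to 0.9 m from the base axis. Payload 3.1 kg.
Tool frame: the origin (TCP) lies on the centre line of the jaws, within the pads' length; the fingertips stand 19 mm ahead of it and the grasp point (between the pads) is the TCP; y points along the fingers, x is the direction in which the jaws open and shut, and the axes are right-handed (so a half turn about y gives the same grasp; the last joint's range is limited). The gripper opens to 85 mm and grips with 20 to 120 N. Pads are 22 mm wide; open, the fingers measure 114 mm over their backs; the gripper's body (76 mm by 85 mm) begins 54 mm behind the grasp point. The pads swing forward as they close: fully open they stand 13 mm farther back than shut.
Start: joints at [-1.335, 0.527, 1.433, -0, 1.181, -0.178], TCP at [0.251, -0.572, 0.25] pointing down, gripper open.
Joint ranges: [-3.08, 3.08], [-0.75, 2.2], [0.22, 2.44], [-1.43, 4.57], [0, 2.65], [-2.85, 2.85]. Speed limits (rad/s): [2.79, 2.79, 3.14, 3.14, 3.14, 3.14].

## Interface

Orientations are given as a unit quaternion [x, y, z, w].
In Python, from station import * gives the robot as it stands.
- The arm moves only by the tool step_arm, never from a script. Its argument "moves" is a list of rows, each a list of 7 numbers: the turn, a rotation vector about the tool's x, y, z in rad, then the shift along the tool's x, y, z in cm, then the closure, from -1 (fully open) to 1 (shut). A call has 1 to 12 rows; each row is the pose to reach, as a shift and turn from the pose measured when the call began, along the tool's axes at that moment; what a row does not reach only later rows make up. A row lasts 1/8 s, in which the tool goes at most 62.5 mm and 10.7 degrees, less where a joint would pass 70% of its speed; a pose out of reach is approached as far as the arm can. A call with a gripper value outside its range is refused whole. The fingers move at their own pace and stop on an object; "grip_force" is the grip in N (left out, the last holds). Time passes only in rows, so rows that repeat a pose let the fingers close. It gives the time, the measured TCP pose, the force and the opening at its end, in the units of the state.
- sense(): the state, without advancing time (a new reading comes with each control period).
- snapshot(name): name is "scene" or "top"; returns a dict with "frame" (384x512x3 uint8, red, green, blue), "z_map" (384x512 float32, m along the optical axis (not along the pixel's ray), 0 where there is no reading), "vfov" (degrees; the focal length in pixels is half the picture's height over the tangent of half this angle, whatever the lens; pixels are square), "cx", "cy" (the principal point, pixels), "xyz" and "orientation" of the camera in the world. Camera axes: x right, y down, z forward; pixel columns grow to the right and rows downward; lengths in m; the calibration is good to about 2 mm. A picture is of the moment at which its call begins.
- sign_off(): hands the job in, once; it reports no verdict.
The state is a dict: "t": time; "q": joint angles; "qd": joint speeds; "tau": joint torques, N m; "tcp_pos": TCP position; "tool_rot": TCP orientation; "force": force on the tool from outside, world axes, zero at the start; "ft_torque": the same for the moment, N m; "finger_gap": opening from 0.0 (shut) to 1.0 (fully open).
Only numpy, scipy, OpenCV 4.12 (cv2) and the standard library are available. Lean on these libraries where they do the work, as an engineer would, in place of code of your own. Each camera call takes 0.05 s, during which the arm holds its last target.

## Task

Pack the order: stand each of the four brown glass containers upright on the floor of the foam-tray pocket whose liner has the colour of its cap or lid. The white plastic bottle and jar belong to another order although their caps look the same: leave them standing where they are. It is glass, so set it down rather than dropping it, and tip nothing over.

Things in the scene. Friction and masses are not known exactly. Their poses are not given: they have to be found in the camera images.
- bottle_red_mid (a point): Brown (amber) glass bottle with a red cap: straight round body 50 mm in diameter from the base up to 60 mm (grip it there), sloping shoulder, narrow cap 27 mm in diameter, 92 mm tall in all, 0.1 to 0.2 kg; starts standing upright. This point lies on its axis half-way up, 46 mm above its base; z axis up.
- bottle_blue_mid (a point): Brown (amber) glass bottle with a blue cap: straight round body 50 mm in diameter from the base up to 60 mm (grip it there), sloping shoulder, narrow cap 27 mm in diameter, 92 mm tall in all, 0.1 to 0.2 kg; starts standing upright. This point lies on its axis half-way up, 46 mm above its base; z axis up.
- jar_yellow_mid (a point): Brown (amber) glass jar with a yellow lid: straight round body 50 mm in diameter from the base up to 58 mm (grip it there), short shoulder, broad lid 37 mm in diameter, 84 mm tall in all, 0.1 to 0.25 kg; starts standing upright. This point lies on its axis half-way up, 42 mm above its base; z axis up.
- jar_green_mid (a point): Brown (amber) glass jar with a green lid: straight round body 50 mm in diameter from the base up to 58 mm (grip it there), short shoulder, broad lid 37 mm in diameter, 84 mm tall in all, 0.1 to 0.25 kg; starts standing upright. This point lies on its axis half-way up, 42 mm above its base; z axis up.
- white_bottle_mid (a point): Look-alike that stays: opaque white plastic bottle with a blue cap: straight round body 50 mm in diameter from the base up to 60 mm (grip it there), sloping shoulder, narrow cap 27 mm in diameter, 92 mm tall in all, 0.1 to 0.2 kg; starts standing upright. This point lies on its axis half-way up, 46 mm above its base; z axis up.
- white_jar_mid (a point): Look-alike that stays: opaque white plastic jar with a yellow lid: straight round body 50 mm in diameter from the base up to 58 mm (grip it there), short shoulder, broad lid 37 mm in diameter, 84 mm tall in all, 0.1 to 0.25 kg; starts standing upright. This point lies on its axis half-way up, 42 mm above its base; z axis up.
- liner_red: Red round liner, 65 mm across, 2 mm thick, fixed on the floor of a tray pocket; origin: centre of its underside, 4 mm above the bench. The pocket is a concentric 68 mm round hole in grey foam; foam and tray rim end 18 mm above the bench. Four pockets, 100 mm pitch, in a square, colours in any order. Tray black, 226 mm square, fixed, sides along the liner's x and y axes.
- liner_blue: Blue round liner, 65 mm across, 2 mm thick, fixed on the floor of a tray pocket; origin: centre of its underside, 4 mm above the bench. The pocket is a concentric 68 mm round hole in grey foam; foam and tray rim end 18 mm above the bench. Four pockets, 100 mm pitch, in a square, colours in any order. Tray black, 226 mm square, fixed, sides along the liner's x and y axes.
- liner_yellow: Yellow round liner, 65 mm across, 2 mm thick, fixed on the floor of a tray pocket; origin: centre of its underside, 4 mm above the bench. The pocket is a concentric 68 mm round hole in grey foam; foam and tray rim end 18 mm above the bench. Four pockets, 100 mm pitch, in a square, colours in any order. Tray black, 226 mm square, fixed, sides along the liner's x and y axes.
- liner_green: Green round liner, 65 mm across, 2 mm thick, fixed on the floor of a tray pocket; origin: centre of its underside, 4 mm above the bench. The pocket is a concentric 68 mm round hole in grey foam; foam and tray rim end 18 mm above the bench. Four pockets, 100 mm pitch, in a square, colours in any order. Tray black, 226 mm square, fixed, sides along the liner's x and y axes.

How it is judged:
At the end, for the whole second after the job is handed in: Each brown container stands in the pocket of its cap's colour: axis within 13 mm of the liner's centre, base within 5 mm of the liner's top, tilt under 0.1 rad, released and at rest; both white look-alikes stand upright, at rest, within 30 mm of where they started (horizontal distance between bottle_red_mid and liner_red below 0.013 m and height (world z) of each of bottle_red_mid, bottle_blue_mid below 0.057 m and angle between each of bottle_red_mid, bottle_blue_mid, jar_yellow_mid, jar_green_mid, white_bottle_mid, white_jar_mid's own z axis and vertical below 0.1 rad and linear speed of each of bottle_red, bottle_blue, jar_yellow, jar_green, white_bottle, white_jar below 0.02 m/s and horizontal distance between bottle_blue_mid and liner_blue below 0.013 m and horizontal distance between jar_yellow_mid and liner_yellow below 0.013 m and height (world z) of each of jar_yellow_mid, jar_green_mid below 0.053 m and horizontal distance between jar_green_mid and liner_green below 0.013 m and distance of each of white_bottle_mid, white_jar_mid from where it was at the start of the episode below 0.03 m); the robot touches nothing.
It fails at once if a bottle or jar, brown or white, is tipped over (angle between any of bottle_red_mid, bottle_blue_mid, jar_yellow_mid, jar_green_mid, white_bottle_mid, white_jar_mid's own z axis and vertical above 0.6 rad).
It fails at once if a brown bottle or jar is dropped (moves faster than 0.7 m/s, as after a fall of 25 mm, with no finger on it) ((linear speed of bottle_red above 0.7 m/s and contact force between bottle_red and the fingers below 0.05 N) or (linear speed of bottle_blue above 0.7 m/s and contact force between bottle_blue and the fingers below 0.05 N) or (linear speed of jar_yellow above 0.7 m/s and contact force between jar_yellow and the fingers below 0.05 N) or (linear speed of jar_green above 0.7 m/s and contact force between jar_green and the fingers below 0.05 N)).
It fails at once if a white look-alike is moved more than 50 mm (distance of any of white_bottle_mid, white_jar_mid from where it was at the start of the episode above 0.05 m).
It also fails if it takes over 112 s, if anything falls off the work surface, if the arm or the gripper's body presses on something with over 40 N, if the wrist force passes 120 N, or if a joint passes its speed limit or range.

## Working session

There is one attempt and no reset: what is moved stays moved. The work goes in short steps, Python scripts to look and compute and a tool call to move; the robot and the scene stay as the last step left them, time stands still between calls to the robot, and variables do not carry over. Pictures are saved under pics/ and viewed, and the job is handed in when it is done.

Besides the shell and the picture viewer there is one more tool, called after "Emit:" in YAML: its name, and indented under it one key for each argument. step_arm: Moves the arm, as the interface text tells. Its arguments: {"type":"object","properties":{"moves":{"type":"array","items":{"type":"array","items":{"type":"number"}}},"grip_force":{"type":"number"}},"required":["moves"]}

```bash
ls; mkdir -p pics
python3 - <<'E'
from station import *
import cv2,pickle
s=sense();print({k:s[k] for k in("t","tcp_pos","tool_rot","finger_gap")})
for n in("scene","top"):
    d=snapshot(n);pickle.dump(d,open(n+"0.pkl","wb"));cv2.imwrite(f"pics/{n}0.png",d["frame"][:,:,::-1])
    print(n,d["vfov"],d["cx"],d["cy"],d["xyz"],d["orientation"])
E
```

```text
pics
{'t': 0.0, 'tcp_pos': array([ 0.25118387, -0.57159196,  0.24935727]), 'tool_rot': array([-0.59151441,  0.38717342, -0.38610125,  0.592565  ]), 'finger_gap': 0.9979977272011615}
scene 50.12786360611331 253.66610838371327 185.92869762198634 [0.90127559 0.51375568 0.64093185] [ 0.23141047  0.87459784 -0.41122585 -0.11145004]
top 50.373076247232056 261.79633014562984 188.5741337774905 [ 0.4726403  -0.0784236   1.00025639] [ 0.71625706 -0.69663903  0.02202182 -0.03442277]
```

View pics/scene0.png

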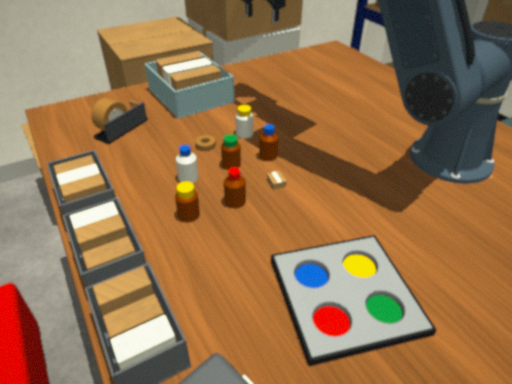

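View pics/top0.png

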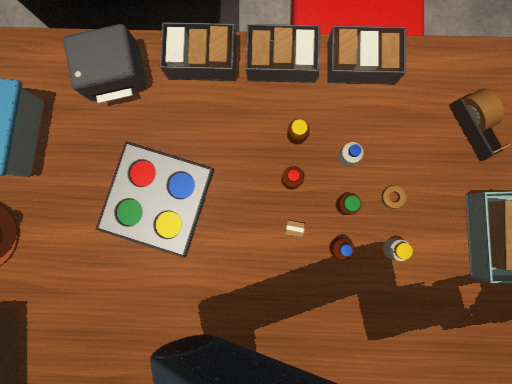

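Scene view: brown bottles and jars at roughly (187,200) yellow, (234,188) red, (231,152) green, (269,142) blue. The whites are at (186,163) and (244,121). In the top view, the tray liners are red (142,173), blue (181,185), green (129,212) and yellow (169,225). Next I'll measure them in both views.

```bash
cat > h.py <<'E'
import numpy as np,cv2,pickle
from scipy.spatial.transform import Rotation as R
def masks(d):
    hsv=cv2.cvtColor(d["frame"],cv2.COLOR_RGB2HSV);h,s,v=cv2.split(hsv)
    rng={"red":((h<5)|(h>174)),"yellow":(h>25)&(h<33),"green":(h>48)&(h<80),"blue":(h>103)&(h<125)}
    out=[]
    for c,m in rng.items():
        m=(m&(s>150)&(v>(95 if c!="red" else 150))).astype(np.uint8)
        n,l,st,ce=cv2.connectedComponentsWithStats(m)
        for i in range(1,n):
            if 25<st[i,4]<1500: out.append((c,ce[i],st[i,4],l==i))
    return out
def f(d): return 384/2/np.tan(np.radians(d["vfov"])/2)
def ray(d,p):
    v=np.array([(p[0]-d["cx"])/f(d),(p[1]-d["cy"])/f(d),1.]);return R.from_quat(d["orientation"]).apply(v)
def plane(d,p,z):
    r=ray(d,p);return d["xyz"]+r*(z-d["xyz"][2])/r[2]
def depthpt(d,p,m):
    z=d["z_map"][m];z=z[z>0];return d["xyz"]+ray(d,p)*np.median(z) if len(z) else None
E
python3 - <<'E'
from h import *
np.set_printoptions(precision=4,suppress=True)
for n in("top","scene"):
    d=pickle.load(open(n+"0.pkl","rb"));print(n)
    for c,p,a,m in masks(d):
        q=depthpt(d,p,m)
        if q is None or q[2]>0.15 : continue
        print(c,p.round(1),a,"depth",q,"z.09",plane(d,p,.09)[:2],"z.083",plane(d,p,.083)[:2],"z.006",plane(d,p,.006)[:2])
E
```

```text
top
red [142.3 173. ] 511 depth [0.5823 0.2354 0.006 ] z.09 [0.5731 0.2089] z.083 [0.5738 0.2111] z.006 [0.5823 0.2354]
red [293.3 174.9] 106 depth [ 0.5777 -0.1311  0.0915] z.09 [ 0.5779 -0.1312] z.083 [ 0.5787 -0.1316] z.006 [ 0.5876 -0.136 ]
yellow [168.4 224.4] 500 depth [0.4583 0.165  0.0059] z.09 [0.4595 0.1445] z.083 [0.4594 0.1462] z.006 [0.4583 0.165 ]
green [355.9 200.9] 35 depth [ 0.5237 -0.2727  0.084 ] z.09 [ 0.5234 -0.2714] z.083 [ 0.5237 -0.2729] z.006 [ 0.528  -0.2892]
blue [355. 150.] 98 depth [ 0.6376 -0.2678  0.0916] z.09 [ 0.6379 -0.2681] z.083 [ 0.6392 -0.2696] z.006 [ 0.6531 -0.2856]
blue [180.8 185. ] 506 depth [0.5553 0.1389 0.0061] z.09 [0.5483 0.1206] z.083 [0.5489 0.1221] z.006 [0.5553 0.1389]
blue [345.7 249.8] 109 depth [ 0.4152 -0.2497  0.0921] z.09 [ 0.4151 -0.25  ] z.083 [ 0.4146 -0.2514] z.006 [ 0.4098 -0.2659]
scene
red [233.7 171.2] 76 depth [ 0.5823 -0.127   0.0924] z.09 [ 0.5809 -0.1297] z.083 [ 0.5769 -0.1379] z.006 [ 0.5321 -0.2278]
red [331.2 320.5] 862 depth [0.5824 0.2338 0.0065] z.09 [0.6244 0.2706] z.083 [0.6209 0.2676] z.006 [0.5822 0.2336
[... 282 characters left out ...]
depth [0.459  0.1647 0.007 ] z.09 [0.5169 0.2104] z.083 [0.512  0.2066] z.006 [0.4583 0.1642]
green [230.4 138.8] 94 depth [ 0.5238 -0.2572  0.0839] z.09 [ 0.5279 -0.2488] z.083 [ 0.5232 -0.2584] z.006 [ 0.471 -0.365]
green [384.2 308.4] 725 depth [0.4852 0.2613 0.0067] z.09 [0.5398 0.2944] z.083 [0.5352 0.2916] z.006 [0.4847 0.261 ]
blue [269. 129.] 73 depth [ 0.4204 -0.2435  0.0882] z.09 [ 0.4219 -0.2411] z.083 [ 0.4158 -0.2507] z.006 [ 0.3489 -0.3562]
blue [184.6 149.9] 74 depth [ 0.6431 -0.2604  0.0893] z.09 [ 0.6434 -0.2594] z.083 [ 0.6402 -0.2693] z.006 [ 0.6041 -0.3773]
blue [311.2 275.1] 593 depth [0.5548 0.1366 0.0066] z.09 [0.6004 0.1862] z.083 [0.5966 0.1821] z.006 [0.5545 0.1363]
```

```bash
cat >> h.py <<'E'
def cloud(d):
    v,u=np.mgrid[0:384,0:512];z=d["z_map"].ravel()
    P=np.c_[(u.ravel()-d["cx"])/f(d),(v.ravel()-d["cy"])/f(d),np.ones(z.size)]*z[:,None]
    P=R.from_quat(d["orientation"]).apply(P)+d["xyz"];P[z<=0]=np.nan;return P
E
python3 - <<'E'
from h import *
np.set_printoptions(precision=4,suppress=True)
g={"red":(.579,-.13,.092),"blue":(.417,-.248,.092),"yellow":(.694,-.139,.084),"green":(.523,-.262,.084),"wblue":(.64,-.265,.092),"wyel":(.423,-.37,.084)}
for n in("top","scene"):
    d=pickle.load(open(n+"0.pkl","rb"));P=cloud(d);print(n)
    for k,(x,y,h) in g.items():
        m=(np.hypot(P[:,0]-x,P[:,1]-y)<.035)
        t=P[m&(P[:,2]>h-.0035)&(P[:,2]<h+.006)];
        c,r=cv2.minEnclosingCircle(t[:,:2].astype(np.float32))
        b=P[m&(P[:,2]>.012)&(P[:,2]<.055)]
        # circle fit with r fixed .025 on body
        from scipy.optimize import least_squares
        s=least_squares(lambda q:np.hypot(b[:,0]-q[0],b[:,1]-q[1])-.025,[x,y],loss="soft_l1",f_scale=.002)
        print(k,"top n",len(t),np.array(c),"r",round(r,4),"mean",t.mean(0),"body",len(b),s.x,np.sqrt(np.median(s.fun**2)))
    # green/other liners
d=pickle.load(open("top0.pkl","rb"));fr=d["frame"]
for p in((130,212),(350,204),(300,128),(403,252)):print(p,fr[p[1],p[0]])
E
```

```text
top
red top n 103 [ 0.5781 -0.1305] r 0.0131 mean [ 0.578  -0.1305  0.0918] body 33 [ 0.5783 -0.1306] 0.00012132673142516842
blue top n 112 [ 0.4152 -0.2498] r 0.0131 mean [ 0.4153 -0.2496  0.0917] body 52 [ 0.4151 -0.2502] 0.0001836742638460553
yellow top n 190 [ 0.6897 -0.1415] r 0.0183 mean [ 0.6898 -0.1416  0.0836] body 72 [ 0.6903 -0.1416] 0.00023711524432977246
green top n 201 [ 0.5195 -0.2639] r 0.0184 mean [ 0.5194 -0.2635  0.0838] body 63 [ 0.5194 -0.2643] 0.00022382584881038003
wblue top n 111 [ 0.6385 -0.2673] r 0.0135 mean [ 0.6383 -0.2674  0.0916] body 85 [ 0.6388 -0.2678] 0.0002147726567083355
wyel top n 206 [ 0.4167 -0.3793] r 0.0185 mean [ 0.4168 -0.3787  0.0837] body 111 [ 0.4166 -0.38  ] 0.0002466168271175184
scene
red top n 83 [ 0.58   -0.1296] r 0.0145 mean [ 0.5815 -0.1291  0.0921] body 313 [ 0.5802 -0.1317] 0.0005760383927203537
blue top n 57 [ 0.4193 -0.2497] r 0.0145 mean [ 0.4189 -0.2478  0.0922] body 256 [ 0.4169 -0.2511] 0.000953950203078419
yellow top n 165 [ 0.6922 -0.1412] r 0.0194 mean [ 0.693  -0.14    0.0841] body 330 [ 0.6923 -0.1426] 0.000657502638421112
green top n 107 [ 0.5217 -0.2624] r 0.0191 mean [ 0.5234 -0.2616  0.0844] body 268 [ 0.5212 -0.2651] 0.0006700086481490571
wblue top n 67 [ 0.6392 -0.2672] r 0.0155 mean [ 0.6418 -0.2657  0.0922] body 283 [ 0.6406 -0.2689] 0.0007573640040641344
wyel top n 79 [ 0.4177 -0.3774] r 0.02 mean [ 0.4199 -0.377   0.0842] body 221 [ 0.4187 -0.381 ] 0.0009048985448684849
(130, 212) [ 69 154  79]
(350, 204) [ 65 149  70]
(300, 128) [233 201  37]
(403, 252) [233 199  38]
```

```bash
cat >> h.py <<'E'
def plan(targets):
    from station import sense
    s=sense();M=R.from_quat(s["tool_rot"]);np.set_printoptions(precision=4,suppress=True)
    print("t",round(s["t"],2),"tcp",s["tcp_pos"],"gap",round(s["finger_gap"],3),"F",s["force"],"q",s["q"])
    print("axes x,y,z:",M.as_matrix().T.round(3).tolist())
    y=M.as_matrix()[:,1];ax=np.cross(y,[0,0,-1]);print("tilt fix (tool rotvec)",M.inv().apply(ax))
    for t in targets: print(t,"->",(M.inv().apply(np.array(t)-s["tcp_pos"])*100).round(2))
E
python3 -c "
from h import *
plan([(.520,-.2645,.17),(.520,-.2645,.045),(.416,-.25,.17),(.416,-.25,.045)])"
```

```text
t 0.1 tcp [ 0.2512 -0.5716  0.2494] gap 1.002 F [ 0.0104  0.6105 -0.1803] q [-1.3355  0.5284  1.4338  0.      1.1814 -0.1785]
axes x,y,z: [[0.402, -0.916, -0.002], [-0.0, 0.002, -1.0], [0.916, 0.402, 0.0]]
tilt fix (tool rotvec) [-0.0004 -0.     -0.002 ]
(0.52, -0.2645, 0.17) -> [-17.3    7.99  36.96]
(0.52, -0.2645, 0.045) -> [-17.27  20.49  36.95]
(0.416, -0.25, 0.17) -> [-22.81   8.    28.02]
(0.416, -0.25, 0.045) -> [-22.78  20.5   28.01]
```

Emit:
step_arm:
  moves:
    - [0,0,0,-2,1,4,-1]
    - [0,0,0,-4,2,8,-1]
    - [0,0,0,-6,3,12.5,-1]
    - [0,0,0,-8,4,17,-1]
    - [0,0,0,-10,5,21.5,-1]
    - [0,0,0,-12,6,26,-1]
    - [0,0,0,-14,7,30,-1]
    - [0,0,0,-16,8,34,-1]
    - [0,0,0,-17.3,8,37,-1]
    - [0,0,0,-17.3,8,37,-1]
    - [0,0,0,-17.3,8,37,-1]

```text
t: 1.48
tcp_pos: [0.52, -0.2645, 0.1697]
tool_rot: [-0.592, 0.387, -0.386, 0.592]
force: [0.2, -0.3, -0.0]
finger_gap: 1.0
```

```bash
python3 -c "
from h import *
plan([(.520,-.2645,.17),(.520,-.2645,.045)])"
```

```text
t 1.48 tcp [ 0.52   -0.2645  0.1697] gap 1.0 F [ 0.2259 -0.2537 -0.0331] q [-0.6624  0.5759  1.6132  0.0009  0.9546  0.4938]
axes x,y,z: [[0.402, -0.915, -0.002], [-0.001, 0.002, -1.0], [0.915, 0.402, -0.0]]
tilt fix (tool rotvec) [ 0.0003  0.     -0.0022]
(0.52, -0.2645, 0.17) -> [-0.   -0.03  0.  ]
(0.52, -0.2645, 0.045) -> [ 0.03 12.47  0.01]
```

Positioned accurately above green. Now descending and gripping.

Emit:
step_arm:
  moves:
    - [0,0,0,0,3,0,-1]
    - [0,0,0,0,6,0,-1]
    - [0,0,0,0,9,0,-1]
    - [0,0,0,0,11,0,-1]
    - [0,0,0,0,12.5,0,-1]
    - [0,0,0,0,12.5,0,-1]
    - [0,0,0,0,12.5,0,1]
    - [0,0,0,0,12.5,0,1]
    - [0,0,0,0,12.5,0,1]
    - [0,0,0,0,12.5,0,1]
    - [0,0,0,0,12.5,0,1]
    - [0,0,0,0,12.5,0,1]
  grip_force: 40

```text
t: 2.98
tcp_pos: [0.5205, -0.2649, 0.0459]
tool_rot: [-0.592, 0.386, -0.387, 0.592]
force: [-0.9, -0.8, 6.4]
finger_gap: 0.575
```

```bash
python3 -c "
from h import *
plan([(.520,-.2645,.17),(.4855,.261,.17)])"
```

```text
t 2.98 tcp [ 0.5205 -0.2649  0.0459] gap 0.575 F [-0.9188 -0.8366  6.4238] q [-0.6622  0.7685  1.6745  0.0008  0.6983  0.4935]
axes x,y,z: [[0.403, -0.915, -0.0], [0.001, 0.0, -1.0], [0.915, 0.403, 0.001]]
tilt fix (tool rotvec) [-0.0006 -0.     -0.    ]
(0.52, -0.2645, 0.17) -> [ -0.05 -12.41  -0.02]
(0.4855, 0.261, 0.17) -> [-49.54 -12.4   17.98]
```

Emit:
step_arm:
  moves:
    - [0,0,0,0,-2,0,1]
    - [0,0,0,0,-5,0,1]
    - [0,0,0,0,-8,0,1]
    - [0,0,0,0,-10.5,0,1]
    - [0,0,0,0,-12.4,0,1]
    - [0,0,0,-2,-12.4,0.7,1]
    - [0,0,0,-5.5,-12.4,2,1]
    - [0,0,0,-9.5,-12.4,3.5,1]
    - [0,0,0,-13.5,-12.4,5,1]
    - [0,0,0,-17.5,-12.4,6.5,1]
    - [0,0,0,-21.5,-12.4,8,1]
    - [0,0,0,-25.5,-12.4,9.5,1]

```text
t: 4.47
tcp_pos: [0.5024, 0.0097, 0.1687]
tool_rot: [0.592, -0.388, 0.385, -0.592]
force: [0.5, -0.7, -0.9]
finger_gap: 0.571
```

```bash
python3 -c "
from h import *
plan([(.4855,.261,.17)])"
```

```text
t 4.47 tcp [0.5024 0.0097 0.1687] gap 0.571 F [ 0.4564 -0.7101 -0.8663] q [-0.204   0.489   1.8148  0.0012  0.841   0.9512]
axes x,y,z: [[0.403, -0.915, -0.003], [-0.003, 0.002, -1.0], [0.915, 0.403, -0.002]]
tilt fix (tool rotvec) [ 0.0022 -0.     -0.0027]
(0.4855, 0.261, 0.17) -> [-23.68  -0.09   8.58]
```

Emit:
step_arm:
  moves:
    - [0,0,0,-4,0,1.5,1]
    - [0,0,0,-8,0,3,1]
    - [0,0,0,-12,0,4.5,1]
    - [0,0,0,-16,0,6,1]
    - [0,0,0,-19.5,0,7.2,1]
    - [0,0,0,-22,0,8.1,1]
    - [0,0,0,-23.7,0,8.6,1]
    - [0,0,0,-23.7,0,8.6,1]
    - [0,0,0,-23.7,0,8.6,1]

```text
t: 5.6
tcp_pos: [0.4851, 0.2606, 0.1687]
tool_rot: [0.593, -0.388, 0.385, -0.592]
force: [0.1, -0.4, -2.5]
finger_gap: 0.575
```

Run:
```python
from h import *
from station import *
plan([(.4855,.261,.06),(.4855,.261,.053)])
d=snapshot("scene");cv2.imwrite("pics/s1.png",d["frame"][:,:,::-1])
```

```text
t 5.6 tcp [0.4851 0.2606 0.1687] gap 0.575 F [ 0.0914 -0.4115 -2.502 ] q [0.2889 0.5411 1.696  0.0025 0.9084 1.4436]
axes x,y,z: [[0.403, -0.915, -0.002], [-0.004, 0.001, -1.0], [0.915, 0.403, -0.004]]
tilt fix (tool rotvec) [ 0.0036  0.     -0.0024]
(0.4855, 0.261, 0.06) -> [ 0.   10.87  0.1 ]
(0.4855, 0.261, 0.053) -> [ 0.   11.57  0.1 ]
```

View pics/s1.png

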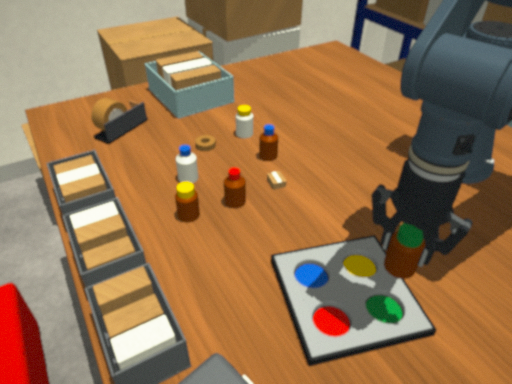

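The jar is held upright at (405,250) above the green pocket, and the force reading matches its weight. It should seat at a TCP height of about 0.052.

Emit:
step_arm:
  moves:
    - [0,0,0,0,2,0,1]
    - [0,0,0,0,5,0,1]
    - [0,0,0,0,7.5,0,1]
    - [0,0,0,0,9.5,0,1]
    - [0,0,0,0,10.7,0.1,1]
    - [0,0,0,0,11.2,0.1,1]
    - [0,0,0,0,11.5,0.1,1]
    - [0,0,0,0,11.65,0.1,1]
    - [0,0,0,0,11.65,0.1,1]

```text
t: 6.78
tcp_pos: [0.486, 0.261, 0.0528]
tool_rot: [0.592, -0.388, 0.385, -0.592]
force: [-0.6, -0.2, -2.1]
finger_gap: 0.57
```

Emit:
step_arm:
  moves:
    - [0,0,0,0,0.1,0,1]
    - [0,0,0,0,0.1,0,1]
    - [0,0,0,0,0.15,0,1]

```text
t: 7.15
tcp_pos: [0.4861, 0.2611, 0.0519]
tool_rot: [0.592, -0.388, 0.385, -0.592]
force: [-2.1, 0.3, 6.4]
finger_gap: 0.569
```

Contact made. Releasing and lifting.

Emit:
step_arm:
  moves:
    - [0,0,0,0,0,0,0.2]
    - [0,0,0,0,0,0,-0.2]
    - [0,0,0,0,0,0,-1]
    - [0,0,0,0,0,0,-1]
    - [0,0,0,0,0,0,-1]
    - [0,0,0,0,-2,0,-1]
    - [0,0,0,0,-5,0,-1]
    - [0,0,0,0,-8,0,-1]
    - [0,0,0,0,-11,0,-1]
    - [0,0,0,0,-12,0,-1]

```text
t: 8.4
tcp_pos: [0.4873, 0.2612, 0.1736]
tool_rot: [-0.591, 0.387, -0.386, 0.593]
force: [0.4, 0.4, -1.3]
finger_gap: 1.003
```

Run:
```python
from h import *
from station import *
plan([(.416,-.25,.17),(.579,-.131,.17)])
d=snapshot("scene");P=cloud(d);cv2.imwrite("pics/s2.png",d["frame"][:,:,::-1])
b=P[(np.hypot(P[:,0]-.4855,P[:,1]-.261)<.04)&(P[:,2]>.025)&(P[:,2]<.095)]
t=b[b[:,2]>.083];print(len(t),cv2.minEnclosingCircle(t[:,:2].astype(np.float32)),b[:,2].max())
```

```text
t 8.4 tcp [0.4873 0.2612 0.1736] gap 1.003 F [ 0.4317  0.3733 -1.3208] q [0.2889 0.5347 1.6898 0.0026 0.9157 1.4439]
axes x,y,z: [[0.403, -0.915, -0.002], [0.001, 0.002, -1.0], [0.915, 0.403, 0.002]]
tilt fix (tool rotvec) [-0.0016  0.     -0.0018]
(0.416, -0.25, 0.17) -> [ 43.93   0.24 -27.11]
(0.579, -0.131, 0.17) -> [39.6   0.28 -7.4 ]
366 ((0.48803743720054626, 0.26145699620246887), 0.019232043996453285) 0.09338767845581308
```

View pics/s2.png

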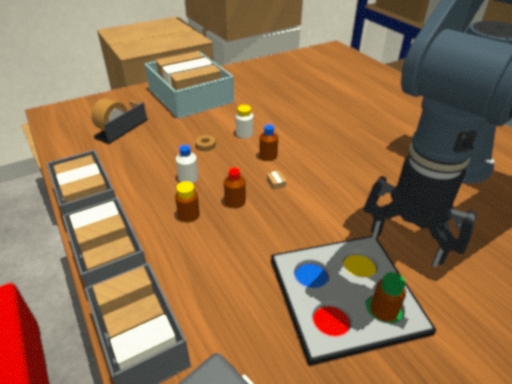

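Green is seated about 2.5 mm off centre, standing at pixel (388,300). Red is next.

Emit:
step_arm:
  moves:
    - [0,0,0,4,0,-0.7,-1]
    - [0,0,0,9,0,-1.7,-1]
    - [0,0,0,14,0,-2.6,-1]
    - [0,0,0,19,0,-3.5,-1]
    - [0,0,0,24,0,-4.5,-1]
    - [0,0,0,29,0,-5.4,-1]
    - [0,0,0,34,0.2,-6.4,-1]
    - [0,0,0,37.5,0.2,-7,-1]
    - [0,0,0,39.6,0.3,-7.4,-1]
    - [0,0,0,39.6,0.3,-7.4,-1]
    - [0,0,0,39.6,0.3,-7.4,-1]

```text
t: 9.82
tcp_pos: [0.5782, -0.1295, 0.1695]
tool_rot: [-0.591, 0.387, -0.385, 0.593]
force: [-0.1, 0.3, 0.6]
finger_gap: 0.995
```

```bash
python3 -c "
from h import *
plan([(.579,-.131,.17),(.579,-.131,.045)])"
```

```text
t 9.82 tcp [ 0.5782 -0.1295  0.1695] gap 0.995 F [-0.1307  0.2848  0.5559] q [-0.4102  0.5865  1.5898  0.0037  0.9677  0.7434]
axes x,y,z: [[0.403, -0.915, -0.004], [-0.001, 0.004, -1.0], [0.915, 0.403, 0.001]]
tilt fix (tool rotvec) [-0.0007  0.     -0.0038]
(0.579, -0.131, 0.17) -> [ 0.17 -0.05  0.01]
(0.579, -0.131, 0.045) -> [ 0.22 12.45 -0.  ]
```

Emit:
step_arm:
  moves:
    - [0,0,0,0.2,3,0,-1]
    - [0,0,0,0.2,6,0,-1]
    - [0,0,0,0.2,9,0,-1]
    - [0,0,0,0.2,11,0,-1]
    - [0,0,0,0.2,12.4,0,-1]
    - [0,0,0,0.2,12.4,0,-1]
    - [0,0,0,0.2,12.4,0,1]
    - [0,0,0,0.2,12.4,0,1]
    - [0,0,0,0.2,12.4,0,1]
    - [0,0,0,0.2,12.4,0,1]
    - [0,0,0,0.2,12.4,0,1]
    - [0,0,0,0.2,12.4,0,1]
  grip_force: 40

```text
t: 11.32
tcp_pos: [0.5796, -0.1311, 0.0467]
tool_rot: [-0.591, 0.387, -0.386, 0.593]
force: [-0.2, 1.4, 6.7]
finger_gap: 0.575
```

```bash
python3 -c "
from h import *
plan([(.579,-.131,.17),(.582,.2345,.17)])"
```

```text
t 11.32 tcp [ 0.5796 -0.1311  0.0467] gap 0.575 F [-0.2109  1.41    6.7236] q [-0.4118  0.775   1.6472  0.0049  0.7196  0.7402]
axes x,y,z: [[0.403, -0.915, -0.002], [0.001, 0.003, -1.0], [0.915, 0.403, 0.002]]
tilt fix (tool rotvec) [-0.0022 -0.     -0.0024]
(0.579, -0.131, 0.17) -> [ -0.06 -12.33  -0.03]
(0.582, 0.2345, 0.17) -> [-33.39 -12.21  14.99]
```

Emit:
step_arm:
  moves:
    - [0,0,0,0,-2,0,1]
    - [0,0,0,0,-5,0,1]
    - [0,0,0,0,-8,0,1]
    - [0,0,0,0,-10.5,0,1]
    - [0,0,0,0,-12.4,0,1]
    - [0,0,0,-2,-12.4,0.9,1]
    - [0,0,0,-5.5,-12.4,2.5,1]
    - [0,0,0,-9.5,-12.4,4.3,1]
    - [0,0,0,-13.5,-12.4,6.1,1]
    - [0,0,0,-17.5,-12.4,7.9,1]
    - [0,0,0,-21.5,-12.4,9.7,1]
    - [0,0,0,-25.5,-12.4,11.5,1]

```text
t: 12.82
tcp_pos: [0.58, 0.1509, 0.1701]
tool_rot: [-0.592, 0.387, -0.385, 0.593]
force: [0.9, 0.8, -1.4]
finger_gap: 0.575
```

Emit:
step_arm:
  moves:
    - [0,0,0,-3,0,1.3,1]
    - [0,0,0,-5.5,0,2.4,1]
    - [0,0,0,-7.5,0,3.3,1]
    - [0,0,0,-7.5,0,3.3,1]

```text
t: 13.32
tcp_pos: [0.5789, 0.2346, 0.1695]
tool_rot: [-0.593, 0.387, -0.384, 0.593]
force: [-1.0, 0.6, -2.2]
finger_gap: 0.57
```

```bash
python3 -c "
from h import *
plan([(.5815,.2345,.17),(.5815,.2345,.0535)])"
```

```text
t 13.32 tcp [0.5789 0.2346 0.1695] gap 0.57 F [-0.976   0.5979 -2.1835] q [0.2047 0.6239 1.5051 0.0044 1.0156 1.3548]
axes x,y,z: [[0.406, -0.914, -0.004], [-0.004, 0.003, -1.0], [0.914, 0.406, -0.002]]
tilt fix (tool rotvec) [ 0.002   0.     -0.0043]
(0.5815, 0.2345, 0.17) -> [ 0.12 -0.05  0.23]
(0.5815, 0.2345, 0.0535) -> [ 0.17 11.6   0.25]
```

Emit:
step_arm:
  moves:
    - [0,0,0,0.15,1,0.2,1]
    - [0,0,0,0.15,4,0.2,1]
    - [0,0,0,0.15,7,0.2,1]
    - [0,0,0,0.15,9.5,0.2,1]
    - [0,0,0,0.15,10.7,0.2,1]
    - [0,0,0,0.15,11.2,0.2,1]
    - [0,0,0,0.15,11.5,0.2,1]
    - [0,0,0,0.15,11.6,0.2,1]
    - [0,0,0,0.15,11.65,0.2,1]

```text
t: 14.45
tcp_pos: [0.5814, 0.2346, 0.0537]
tool_rot: [-0.592, 0.387, -0.384, 0.594]
force: [-0.0, 0.4, -2.1]
finger_gap: 0.576
```

Emit:
step_arm:
  moves:
    - [0,0,0,0,0.1,0,1]
    - [0,0,0,0,0.15,0,1]
    - [0,0,0,0,0.2,0,1]

```text
t: 14.82
tcp_pos: [0.5816, 0.2347, 0.0528]
tool_rot: [-0.592, 0.386, -0.384, 0.594]
force: [-1.1, -0.1, 6.9]
finger_gap: 0.575
```

Emit:
step_arm:
  moves:
    - [0,0,0,0,0,0,0.2]
    - [0,0,0,0,0,0,-0.2]
    - [0,0,0,0,0,0,-1]
    - [0,0,0,0,0,0,-1]
    - [0,0,0,0,0,0,-1]
    - [0,0,0,0,-2,0,-1]
    - [0,0,0,0,-5,0,-1]
    - [0,0,0,0,-8,0,-1]
    - [0,0,0,0,-11,0,-1]
    - [0,0,0,0,-12,0,-1]

```text
t: 16.08
tcp_pos: [0.5832, 0.2347, 0.1762]
tool_rot: [-0.591, 0.385, -0.385, 0.595]
force: [-0.5, -0.8, 0.3]
finger_gap: 0.999
```

Run:
```python
from h import *
plan([(.691,-.142,.17)])
```

```text
t 16.07 tcp [0.5832 0.2347 0.1762] gap 0.999 F [-0.546  -0.8362  0.2769] q [0.2034 0.6175 1.4951 0.0044 1.0241 1.3532]
axes x,y,z: [[0.407, -0.914, -0.003], [0.004, 0.005, -1.0], [0.914, 0.407, 0.006]]
tilt fix (tool rotvec) [-0.0056  0.     -0.0026]
(0.691, -0.142, 0.17) -> [38.8   0.49 -5.47]
```

Yellow is next.

Emit:
step_arm:
  moves:
    - [-0.005,0,-0.003,4,0,-0.6,-1]
    - [-0.005,0,-0.003,9,0,-1.3,-1]
    - [-0.005,0,-0.003,14,0,-2,-1]
    - [-0.005,0,-0.003,19,0.3,-2.7,-1]
    - [-0.005,0,-0.003,24,0.3,-3.4,-1]
    - [-0.005,0,-0.003,29,0.3,-4.1,-1]
    - [-0.005,0,-0.003,34,0.5,-4.8,-1]
    - [-0.005,0,-0.003,37.5,0.5,-5.3,-1]
    - [-0.005,0,-0.003,38.8,0.5,-5.5,-1]
    - [-0.005,0,-0.003,38.8,0.5,-5.5,-1]
    - [-0.005,0,-0.003,38.8,0.5,-5.5,-1]

```text
t: 17.45
tcp_pos: [0.6901, -0.1402, 0.1697]
tool_rot: [-0.593, 0.385, -0.384, 0.593]
force: [-0.2, 0.4, 0.5]
finger_gap: 1.0
```

```bash
python3 -c "
from h import *
plan([(.691,-.142,.17),(.691,-.142,.045)])
from station import *
d=snapshot('scene');P=cloud(d)
for x,y,h in((.4855,.261,.09),(.582,.2345,.098)):
  b=P[(np.hypot(P[:,0]-x,P[:,1]-y)<.04)&(P[:,2]>h-.006)&(P[:,2]<h+.006)]
  print(len(b),cv2.minEnclosingCircle(b[:,:2].astype(np.float32)),b[:,2].max())
"
```

```text
t 17.45 tcp [ 0.6901 -0.1402  0.1697] gap 1.0 F [-0.2424  0.4407  0.452 ] q [-0.359   0.7213  1.2838  0.0008  1.1374  0.7913]
axes x,y,z: [[0.408, -0.913, -0.001], [-0.001, 0.001, -1.0], [0.913, 0.408, -0.0]]
tilt fix (tool rotvec) [ 0.0002 -0.     -0.0011]
(0.691, -0.142, 0.17) -> [ 0.2  -0.03  0.01]
(0.691, -0.142, 0.045) -> [ 0.21 12.47  0.01]
365 ((0.4875442087650299, 0.2612391710281372), 0.019537711516022682) 0.0933454221352894
213 ((0.5832109451293945, 0.235732302069664), 0.013420871458947659) 0.10115910953727036
```

Emit:
step_arm:
  moves:
    - [0,0,0,0.2,3,0,-1]
    - [0,0,0,0.2,6,0,-1]
    - [0,0,0,0.2,9,0,-1]
    - [0,0,0,0.2,11,0,-1]
    - [0,0,0,0.2,12.4,0,-1]
    - [0,0,0,0.2,12.4,0,-1]
    - [0,0,0,0.2,12.4,0,1]
    - [0,0,0,0.2,12.4,0,1]
    - [0,0,0,0.2,12.4,0,1]
    - [0,0,0,0.2,12.4,0,1]
    - [0,0,0,0.2,12.4,0,1]
    - [0,0,0,0.2,12.4,0,1]
  grip_force: 40

```text
t: 19.0
tcp_pos: [0.692, -0.1423, 0.0473]
tool_rot: [-0.593, 0.384, -0.385, 0.594]
force: [0.7, -0.5, 5.7]
finger_gap: 0.567
```

```bash
python3 -c "
from h import *
plan([(.691,-.142,.17),(.4585,.1645,.17)])"
```

```text
t 19.0 tcp [ 0.692  -0.1423  0.0473] gap 0.567 F [ 0.6996 -0.471   5.7376] q [-0.3608  0.8756  1.3367  0.0007  0.927   0.7891]
axes x,y,z: [[0.408, -0.913, 0.001], [0.002, -0.0, -1.0], [0.913, 0.408, 0.002]]
tilt fix (tool rotvec) [-0.002   0.      0.0012]
(0.691, -0.142, 0.17) -> [ -0.06 -12.27  -0.05]
(0.4585, 0.1645, 0.17) -> [-37.53 -12.33  -8.77]
```

Emit:
step_arm:
  moves:
    - [0,0,0,0,-2,0,1]
    - [0,0,0,0,-5,0,1]
    - [0,0,0,0,-8,0,1]
    - [0,0,0,0,-10.5,0,1]
    - [0,0,0,0,-12.3,0,1]
    - [0,0,0,-2,-12.3,-0.5,1]
    - [0,0,0,-5.5,-12.3,-1.3,1]
    - [0,0,0,-9.5,-12.3,-2.2,1]
    - [0,0,0,-13.5,-12.3,-3.1,1]
    - [0,0,0,-17.5,-12.3,-4.1,1]
    - [0,0,0,-21.5,-12.3,-5,1]
    - [0,0,0,-25.5,-12.3,-6,1]

```text
t: 20.5
tcp_pos: [0.5318, 0.067, 0.1701]
tool_rot: [-0.593, 0.384, -0.385, 0.594]
force: [1.0, 0.7, -2.0]
finger_gap: 0.573
```

Emit:
step_arm:
  moves:
    - [0,0,0,-3.5,0,-0.8,1]
    - [0,0,0,-6.5,0,-1.5,1]
    - [0,0,0,-9,0,-2.1,1]
    - [0,0,0,-11,0,-2.5,1]
    - [0,0,0,-11,0,-2.5,1]
    - [0,0,0,-11,0,-2.5,1]

```text
t: 21.25
tcp_pos: [0.465, 0.1569, 0.1702]
tool_rot: [-0.593, 0.384, -0.386, 0.594]
force: [0.2, 0.2, -1.1]
finger_gap: 0.572
```

```bash
python3 -c "
from h import *
plan([(.4585,.1645,.17),(.4585,.1645,.054)])"
```

```text
t 21.25 tcp [0.465  0.1569 0.1702] gap 0.572 F [ 0.1954  0.2431 -1.0705] q [ 0.0976  0.4723  1.846  -0.0009  0.82    1.2488]
axes x,y,z: [[0.408, -0.913, 0.002], [0.003, -0.0, -1.0], [0.913, 0.408, 0.003]]
tilt fix (tool rotvec) [-0.0029  0.      0.0017]
(0.4585, 0.1645, 0.17) -> [-0.96  0.01 -0.29]
(0.4585, 0.1645, 0.054) -> [-0.98 11.61 -0.32]
```

Emit:
step_arm:
  moves:
    - [0,0,0,-1,0,-0.3,1]
    - [0,0,0,-1,2,-0.3,1]
    - [0,0,0,-1,5,-0.3,1]
    - [0,0,0,-1,8,-0.3,1]
    - [0,0,0,-1,9.7,-0.3,1]
    - [0,0,0,-1,10.7,-0.3,1]
    - [0,0,0,-1,11.2,-0.3,1]
    - [0,0,0,-1,11.5,-0.3,1]
    - [0,0,0,-1,11.6,-0.3,1]
    - [0,0,0,-1,11.65,-0.3,1]

```text
t: 22.5
tcp_pos: [0.4589, 0.1648, 0.054]
tool_rot: [-0.593, 0.383, -0.386, 0.594]
force: [0.7, -0.0, -1.3]
finger_gap: 0.57
```

Emit:
step_arm:
  moves:
    - [0,0,0,0,0.1,0,1]
    - [0,0,0,0,0.15,0,1]
    - [0,0,0,0,0.2,0,1]

```text
t: 22.88
tcp_pos: [0.4592, 0.1649, 0.0532]
tool_rot: [-0.592, 0.383, -0.386, 0.594]
force: [-2.1, -0.6, 13.7]
finger_gap: 0.571
```

Emit:
step_arm:
  moves:
    - [0,0,0,0,0,0,0.2]
    - [0,0,0,0,0,0,-0.2]
    - [0,0,0,0,0,0,-1]
    - [0,0,0,0,0,0,-1]
    - [0,0,0,0,0,0,-1]
    - [0,0,0,0,-2,0,-1]
    - [0,0,0,0,-5,0,-1]
    - [0,0,0,0,-8,0,-1]
    - [0,0,0,0,-11,0,-1]
    - [0,0,0,0,-12,0,-1]

```text
t: 24.12
tcp_pos: [0.4593, 0.165, 0.1747]
tool_rot: [-0.592, 0.382, -0.387, 0.595]
force: [-0.1, 0.1, -0.2]
finger_gap: 1.001
```

Run:
```python
from h import *
plan([(.416,-.25,.17)])
```

```text
t 24.12 tcp [0.4593 0.165  0.1747] gap 1.001 F [-0.1444  0.1463 -0.2039] q [ 0.1159  0.4601  1.8521 -0.0009  0.8209  1.267 ]
axes x,y,z: [[0.408, -0.913, 0.003], [0.009, 0.0, -1.0], [0.913, 0.408, 0.008]]
tilt fix (tool rotvec) [-0.008   0.      0.0032]
(0.416, -0.25, 0.17) -> [ 36.12   0.42 -20.89]
```

Emit:
step_arm:
  moves:
    - [-0.008,0,0.003,4,0,-2.3,-1]
    - [-0.008,0,0.003,8,0,-4.6,-1]
    - [-0.008,0,0.003,12.5,0,-7.2,-1]
    - [-0.008,0,0.003,17,0.3,-9.8,-1]
    - [-0.008,0,0.003,21.5,0.3,-12.4,-1]
    - [-0.008,0,0.003,26,0.3,-15,-1]
    - [-0.008,0,0.003,30.5,0.4,-17.6,-1]
    - [-0.008,0,0.003,34,0.4,-19.7,-1]
    - [-0.008,0,0.003,36.1,0.4,-20.9,-1]
    - [-0.008,0,0.003,36.1,0.4,-20.9,-1]
    - [-0.008,0,0.003,36.1,0.4,-20.9,-1]

```text
t: 25.5
tcp_pos: [0.4152, -0.2485, 0.1695]
tool_rot: [-0.593, 0.386, -0.384, 0.594]
force: [-1.0, -0.7, -0.2]
finger_gap: 0.998
```

```bash
python3 -c "
from h import *
plan([(.416,-.25,.17),(.416,-.25,.045)])
from station import *
d=snapshot('scene');P=cloud(d);cv2.imwrite('pics/s3.png',d['frame'][:,:,::-1])
for x,y,h in((.4855,.261,.09),(.582,.2345,.098),(.4585,.1645,.09),(.416,-.25,.092)):
  b=P[(np.hypot(P[:,0]-x,P[:,1]-y)<.04)&(P[:,2]>h-.006)&(P[:,2]<h+.006)]
  print(len(b),cv2.minEnclosingCircle(b[:,:2].astype(np.float32)),b[:,2].max())
"
```

```text
t 25.5 tcp [ 0.4152 -0.2485  0.1695] gap 0.998 F [-1.0006 -0.6917 -0.238 ] q [-0.771   0.4677  1.8596  0.0003  0.8167  0.3793]
axes x,y,z: [[0.408, -0.913, -0.002], [-0.002, 0.002, -1.0], [0.913, 0.408, -0.001]]
tilt fix (tool rotvec) [ 0.0007  0.     -0.0024]
(0.416, -0.25, 0.17) -> [ 0.17 -0.05  0.02]
(0.416, -0.25, 0.045) -> [ 0.2  12.45  0.02]
361 ((0.48782068490982056, 0.26175978779792786), 0.01894797943532467) 0.09425931363499507
214 ((0.5832074880599976, 0.23584766685962677), 0.013547677546739578) 0.10138298926009048
267 ((0.4610574245452881, 0.1660386621952057), 0.019052250310778618) 0.0932681130712566
65 ((0.4178115725517273, -0.24869626760482788), 0.014416377060115337) 0.09458693735698154
```

View pics/s3.png

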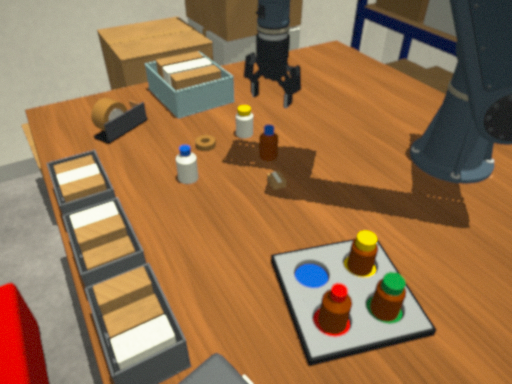

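Three are seated, at (363,255), (388,298) and (335,310). The blue bottle at (269,142) is next. Its neighbour, the white jar, is 130 mm away.

Emit:
step_arm:
  moves:
    - [0,0,0,0.2,3,0,-1]
    - [0,0,0,0.2,6,0,-1]
    - [0,0,0,0.2,9,0,-1]
    - [0,0,0,0.2,11,0,-1]
    - [0,0,0,0.2,12.4,0,-1]
    - [0,0,0,0.2,12.4,0,-1]
    - [0,0,0,0.2,12.4,0,1]
    - [0,0,0,0.2,12.4,0,1]
    - [0,0,0,0.2,12.4,0,1]
    - [0,0,0,0.2,12.4,0,1]
    - [0,0,0,0.2,12.4,0,1]
    - [0,0,0,0.2,12.4,0,1]
  grip_force: 40

```text
t: 27.05
tcp_pos: [0.4164, -0.2503, 0.0467]
tool_rot: [-0.593, 0.384, -0.384, 0.594]
force: [-0.1, 1.2, 6.3]
finger_gap: 0.575
```

```bash
python3 -c "
from h import *
plan([(.416,-.25,.18),(.555,.138,.18)])"
```

```text
t 27.05 tcp [ 0.4164 -0.2503  0.0467] gap 0.575 F [-0.105   1.2413  6.305 ] q [-0.7718  0.7052  1.9258  0.0005  0.5106  0.3774]
axes x,y,z: [[0.409, -0.913, -0.0], [0.0, 0.0, -1.0], [0.913, 0.409, 0.0]]
tilt fix (tool rotvec) [-0.0002 -0.     -0.0002]
(0.416, -0.25, 0.18) -> [ -0.05 -13.33  -0.03]
(0.555, 0.138, 0.18) -> [-29.77 -13.32  28.52]
```

Emit:
step_arm:
  moves:
    - [0,0,0,0,-2,0,1]
    - [0,0,0,0,-5,0,1]
    - [0,0,0,0,-8,0,1]
    - [0,0,0,0,-11,0,1]
    - [0,0,0,0,-13.3,0,1]
    - [0,0,0,-1.5,-13.3,1.5,1]
    - [0,0,0,-4,-13.3,4,1]
    - [0,0,0,-7,-13.3,6.8,1]
    - [0,0,0,-10,-13.3,9.6,1]
    - [0,0,0,-13,-13.3,12.5,1]
    - [0,0,0,-16,-13.3,15.4,1]
    - [0,0,0,-19,-13.3,18.2,1]

```text
t: 28.55
tcp_pos: [0.5049, -0.0012, 0.1799]
tool_rot: [-0.593, 0.384, -0.384, 0.594]
force: [0.9, 0.1, -2.3]
finger_gap: 0.573
```

Emit:
step_arm:
  moves:
    - [0,0,0,-3,0,2.9,1]
    - [0,0,0,-6,0,5.7,1]
    - [0,0,0,-8.5,0,8.1,1]
    - [0,0,0,-10,0,9.5,1]
    - [0,0,0,-10,0,9.5,1]
    - [0,0,0,-10,0,9.5,1]

```text
t: 29.3
tcp_pos: [0.5501, 0.128, 0.1797]
tool_rot: [0.594, -0.385, 0.384, -0.593]
force: [0.6, 0.0, -1.8]
finger_gap: 0.574
```

```bash
python3 -c "
from h import *
plan([(.555,.138,.17),(.555,.138,.054)])"
```

```text
t 29.3 tcp [0.5501 0.128  0.1797] gap 0.574 F [ 0.6419  0.0271 -1.805 ] q [ 0.031   0.5401  1.6531 -0.0005  0.9495  1.1816]
axes x,y,z: [[0.408, -0.913, -0.0], [-0.001, -0.0, -1.0], [0.913, 0.408, -0.001]]
tilt fix (tool rotvec) [ 0.0012 -0.     -0.0001]
(0.555, 0.138, 0.17) -> [-0.71  0.97  0.86]
(0.555, 0.138, 0.054) -> [-0.71 12.57  0.87]
```

Emit:
step_arm:
  moves:
    - [0,0,0,-0.7,0,0.9,1]
    - [0,0,0,-0.7,1,0.9,1]
    - [0,0,0,-0.7,4,0.9,1]
    - [0,0,0,-0.7,7,0.9,1]
    - [0,0,0,-0.7,9.5,0.9,1]
    - [0,0,0,-0.7,11.5,0.9,1]
    - [0,0,0,-0.7,12.1,0.9,1]
    - [0,0,0,-0.7,12.4,0.9,1]
    - [0,0,0,-0.7,12.55,0.9,1]
    - [0,0,0,-0.7,12.6,0.9,1]

```text
t: 30.55
tcp_pos: [0.5558, 0.138, 0.0543]
tool_rot: [0.593, -0.385, 0.385, -0.593]
force: [-0.5, -0.5, -2.1]
finger_gap: 0.574
```

Emit:
step_arm:
  moves:
    - [0,0,0,0,0.1,0,1]
    - [0,0,0,0,0.15,0,1]
    - [0,0,0,0,0.2,0,1]

```text
t: 30.92
tcp_pos: [0.5559, 0.1381, 0.0528]
tool_rot: [-0.593, 0.384, -0.385, 0.593]
force: [-1.1, -0.6, 5.2]
finger_gap: 0.574
```

Emit:
step_arm:
  moves:
    - [0,0,0,0,0,0,0.2]
    - [0,0,0,0,0,0,-0.2]
    - [0,0,0,0,0,0,-1]
    - [0,0,0,0,0,0,-1]
    - [0,0,0,0,0,0,-1]
    - [0,0,0,0,-2,0,-1]
    - [0,0,0,0,-5,0,-1]
    - [0,0,0,0,-8,0,-1]
    - [0,0,0,0,-11,0,-1]
    - [0,0,0,0,-13,0,-1]

```text
t: 32.17
tcp_pos: [0.5562, 0.1381, 0.1843]
tool_rot: [-0.593, 0.384, -0.385, 0.594]
force: [-0.2, 0.2, -1.1]
finger_gap: 0.997
```

Emit:
step_arm:
  moves:
    - [0,0,0,3,-1,0,-1]
    - [0,0,0,7,-2,0,-1]
    - [0,0,0,11,-2,0,-1]
    - [0,0,0,15,-2,0,-1]
    - [0,0,0,19,-2,0,-1]
    - [0,0,0,22,-2,0,-1]
    - [0,0,0,24,-2,0,-1]
    - [0,0,0,24,-2,0,-1]
    - [0,0,0,24,-2,0,-1]
    - [0,0,0,24,-2,0,-1]

```text
t: 33.42
tcp_pos: [0.6536, -0.0795, 0.2046]
tool_rot: [-0.593, 0.384, -0.385, 0.594]
force: [-0.9, 0.2, 0.1]
finger_gap: 0.993
```

```bash
python3 -c "
from h import *
plan([])
from station import *
from scipy.optimize import least_squares
for n in('scene','top'):
 d=snapshot(n);P=cloud(d);cv2.imwrite('pics/%s4.png'%n,d['frame'][:,:,::-1]);print(n)
 for k,x,y,h in(('g',.4855,.261,.09),('r',.582,.2345,.098),('y',.4585,.1645,.09),('b',.555,.138,.098),('wb',.639,-.268,.092),('wy',.4175,-.38,.084)):
  m=np.hypot(P[:,0]-x,P[:,1]-y)<.036
  b=P[m&(P[:,2]>h-.006)&(P[:,2]<h+.006)]
  c=P[m&(P[:,2]>.022)&(P[:,2]<.056)]
  if len(b)<5: print(k,'hidden');continue
  (e,r)=cv2.minEnclosingCircle(b[:,:2].astype(np.float32))
  s=least_squares(lambda q:np.hypot(c[:,0]-q[0],c[:,1]-q[1])-.025,[x,y],loss='soft_l1',f_scale=.002).x if len(c)>8 else None
  print(k,'off from target mm',(np.array(e)-(x,y))*1000,'r',round(r,4),'ztop',np.median(b[:,2]),'body off',None if s is None else (s-(x,y))*1000)
"
```

```text
t 33.42 tcp [ 0.6536 -0.0795  0.2046] gap 0.993 F [-0.8526  0.2108  0.1057] q [-0.2908  0.6218  1.3882  0.0008  1.13    0.8577]
axes x,y,z: [[0.41, -0.912, 0.0], [0.002, 0.0, -1.0], [0.912, 0.41, 0.002]]
tilt fix (tool rotvec) [-0.0016 -0.      0.0005]
scene
g off from target mm [2.4484 1.4659] r 0.019 ztop 0.0904710750335419 body off [1.2624 0.3632]
r off from target mm [1.0832 1.0077] r 0.0137 ztop 0.09832417562688422 body off [-0.0247  0.3291]
y off from target mm [3.2107 0.2491] r 0.0195 ztop 0.09039160918592337 body off [1.5135 0.4666]
b off from target mm [2.6592 1.7362] r 0.014 ztop 0.09841036894057342 body off [1.3562 0.0036]
wb off from target mm [ 2.5235 -0.178 ] r 0.0147 ztop 0.09214772394368426 body off [ 1.7013 -0.7596]
wy off from target mm [2.447  1.0208] r 0.0197 ztop 0.08417378474979531 body off [ 1.7203 -1.0032]
top
g off from target mm [-1.5732  0.6293] r 0.0188 ztop 0.08988990244209005 body off [-0.9306  1.3878]
r off from target mm [-2.559  0.93 ] r 0.0139 ztop 0.09780367221053154 body off [-2.0537  1.5314]
y hidden
b off from target mm [-0.9232  0.716 ] r 0.0135 ztop 0.09799089963692276 body off None
wb off from target mm [-0.711   0.9767] r 0.0134 ztop 0.09170009127578327 body off [-0.1837  0.1258]
wy off from target mm [-0.6831  0.4273] r 0.0184 ztop 0.08351831977217505 body off [-0.9445 -0.0066]
```

View pics/scene4.png

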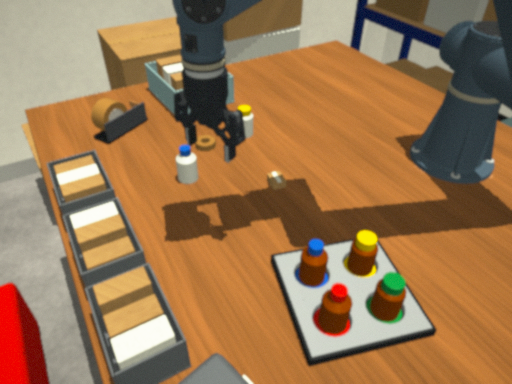

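View pics/top4.png

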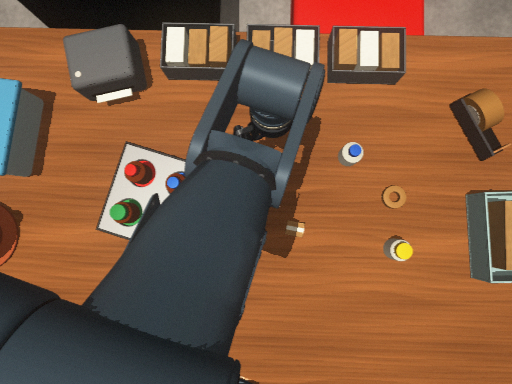

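All four stand in the pockets of their own colour, at (315,262), (364,252), (389,297) and (335,310). The white bottle and jar haven't moved, and the gripper is clear, so I'm handing in.

```bash
python3 -c "
from station import *
print(sign_off())"
```

```text
the job is handed in; nothing more can be done
None
```

All four brown glass containers now stand upright in the pockets matching their cap or lid colours, and the job was handed in at about 33.5 s. I gripped each one by the body, lowered it until the force sensor showed contact, then released it.

- **Containers:** the last pictures put every axis within about 4 mm of its liner's centre (limit 13 mm). Lid heights were about 90 mm for the jars and 98 mm for the bottles, as expected when seated on the liners.
- **White bottle and jar:** both stand where they started, with differences under 3 mm, which is within measurement error. The gripper was open and well clear of everything.
- **Disagreements:** the two cameras differ from each other by about 2–4 mm in x. In the last top view the arm hid the yellow jar completely and the body of the blue bottle, so the scene camera alone confirmed the yellow jar.

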